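Close up a serviced coffee machine: filler cap and latching service door

TASK

Close up the coffee machine for its test run: turn the water tank's filler cap clockwise until it is fully closed, and push the service door shut until its sprung latch tongue snaps in behind the strike and the door stays shut by itself. Leave the other things on the bench where they are.

Things in the scene. Friction and masses are not known exactly. Their poses are not given: they have to be found in the camera images.
- machine: Opened-up coffee machine, fixed: chassis plate 270 x 370 mm, on its right an open-topped bay (posts and walls to 180 mm high, green circuit board to 215 mm at the rear), on its left a white water tank. Origin on the bench; z up, +x front to rear, +y to its left, front faces -x. In its frame the door's hinge line is at x -110, y -130 mm, the cap's axis at x -30, y +150 mm.
- door_hinge (a point): On the service door's vertical hinge line, at the door's top edge (180 mm above the bench). Turns with the door: the door runs 170 mm along the point's +y to its free edge and 160 mm down; inner face at x = 0, outer face (push on this one) at x = -20 mm. At joint value 0 its axes are the machine's axes.
- door_push (a point): A good point to push: on the door's outer face, in a dark square pad, 125 mm from the hinge line, 45 mm below the door's top edge; turns with the door. Pushing goes along the point's +x. With the door shut it lies in the machine's frame at x -130, y -5, z +135 mm.
- service_door (a joint): Door angle, rad: 0 = shut against its stop, grows as the free edge swings out to the front (counter-clockwise from above). Starts at 0.5 to 0.95, limit 1.2; stays ajar by friction. From near shut a light spring reopens it unless latched. The tongue meets the strike at about 0.09 and clears it below about 0.015 (latched rest about 0.015): push to the stop, about 4 to 8 N at the push point.
- latch_tongue (a joint): How far the sprung steel tongue (30 mm tall, at the top of the door's free edge, out 10 mm) is pressed into the door, in m: 0 = fully out, 0.012 = fully in. Its inner side is sloped, so that it rides over the strike by itself as the door is pushed; behind the strike it springs out to about 0 again.
- tongue_tip (a point): Outermost edge of the tongue, at half its height. The strike that catches it is a steel lip 6 x 13 x 55 mm on the front of the grey post beside the door's free edge.
- cap_bar (a point): Centre of the grip bar of the filler cap: an upright black plastic bar 66 mm long (the point's x), 12 mm wide (y), 28 mm tall (z), on a black disc 72 mm across. The bar spans 14 mm above and below this point; its top is 192 mm above the bench, the disc's top 165 mm. The point turns with the cap.
- filler_cap (a joint): Cap angle in rad: 0 = fully closed, at a hard stop, the bar in line with the machine's x axis (front to rear); grows counter-clockwise seen from above as it is unscrewed. Starts between 0.6 and 1.3; stays where it is left (friction 0.06 N m) and does not rise or fall.
- drip_tray: Bystander, loose: drip tray: open black plastic tray 160 x 110 x 35 mm beside the machine's right (-y) side. Origin at the centre of its underside or near it.
- drip_grate: Bystander, loose: flat black plastic grate 120 x 90 x 6 mm lying flat in front of the machine's door. Origin at the centre of its underside or near it.
- test_cup: Bystander, loose: white mug, 72 mm wide, 70 mm tall, standing in front of the water tank. Origin at the centre of its underside or near it.
- screwdriver: Bystander, loose: screwdriver lying in front of the machine. Origin at the centre of its underside or near it.
- grease_jar: Bystander, loose: jar, 60 mm wide, 60 mm tall, left of the water tank. Origin at the centre of its underside or near it.
- steel_pitcher: Bystander, loose: steel cup, 80 mm wide, 100 mm tall, in front of the machine to its right, in front of the drip tray. Origin at the centre of its underside or near it.
- clean_brush: Bystander, loose: cleaning brush lying left of the water tank. Origin at the centre of its underside or near it.

How it is judged (in metres and radians):
At the end, for the whole second after the job is handed in: The filler cap is within 0.12 rad of its closed stop; the service door is within 0.035 rad of fully shut, held by the latch, its tongue sprung out (pressed in by less than 3 mm) (value of joint filler_cap below 0.12 rad and value of joint service_door below 0.035 rad and value of joint latch_tongue below 0.003 m); the robot touches nothing.
It fails at once if another thing on the bench (tray, grate, mug, screwdriver, jar, steel cup or brush) is pushed more than 40 mm from its place (distance of any of drip_tray, drip_grate, test_cup, screwdriver, grease_jar, steel_pitcher, clean_brush from where it was at the start of the episode above 0.04 m).
It also fails if it takes over 48 s, if anything falls off the work surface, if the arm or the gripper's body presses on something with over 40 N, if the wrist force passes 120 N, or if a joint passes its speed limit or range.

ROBOT

A 6-joint arm with a two-finger parallel gripper is mounted at the origin on the work surface. World frame = base frame: x ahead of the robot, y to its left, z up, the work surface at z = 0. Lengths are in mm, angles in degrees, forces in N, time in s.
With the tool pointing down it reaches from about 350 to 975 mm from the base axis. Payload 7.1 kg.
Tool frame: the origin (TCP) lies midway between the tips of the shut fingers; the grasp point (between the pads) lies 19 mm behind it (ctrl.pinch_z is the z of the grasp point in the tool frame, in mm); z points along the fingers, y is the line along which they close (so a half turn about z gives the same grasp; the last joint's range is limited). The gripper opens to 88 mm and grips with 3 to 60 N. Pads are 20 mm wide; open, the fingers measure 115 mm over their backs; the gripper's body (75 mm by 178 mm) begins 61 mm behind the grasp point.
Start: joints at [66.005, 24.242, 93.386, -0, 62.372, -1.089], TCP at [243.239, 575.708, 222.675] pointing down, gripper open.
Joint ranges: [-172.04, 172.04], [-51.8, 120.97], [4.93, 147.93], [-75.15, 255.16], [6.16, 154.13], [-145.62, 145.62]. Speed limits (degrees/s): [136.94, 136.94, 172.46, 180, 180, 180].

INTERFACE

Orientations are given as [roll, pitch, yaw] about the fixed x, y, z axes, in that order (R = Rz(yaw) Ry(pitch) Rx(roll)).
In Python, from plant import ctrl gives the robot as it stands. Calls block until the motion is done:
- ctrl.move_to(position, orientation): joint-space move of the TCP to a pose.
- ctrl.movel(position, orientation=None, feed=150): straight line of the TCP; orientation=None keeps the orientation; feed is the mean speed in mm/s.
- ctrl.movej(angles): joint-space move.
- ctrl.move_gripper(opening): finger opening in mm; the grip force is fixed at half the most; returns when the fingers have stopped.
- ctrl.hold(seconds).
- ctrl.ik(position, orientation): joint angles nearest the present ones, or None.
- ctrl.get_obs(): the state.
- ctrl.get_image(name): name is "side" or "top" or "wrist"; returns a dict with "color" (420x560x3 uint8, red, green, blue), "range_z" (420x560 float32, mm along the optical axis (not along the pixel's ray), 0 where there is no reading), "intrinsics" (3x3 intrinsics, pixels), "k1" (the pictures are not rectified: a ray, as slopes to the right and down, at radius r is drawn at 1 + k1 r^2 times it, then the intrinsics apply), "rvec" (rotation vector, rad) and "tvec" (3), from world to camera coordinates, as OpenCV has them; the wrist camera has in their place "hand_eye" (4x4, takes a point from camera to tool coordinates, whose origin is the TCP and whose axes are the flange's). Camera axes: x right, y down, z forward; pixel columns grow to the right and rows downward; lengths in mm; the calibration is good to about 2 mm. A picture is of the moment at which its call begins: read the wrist's pose just before it.
A pose or a line that the arm cannot do raises ctrl.IKError and nothing moves.
- ctrl.hand_in(): hands the job in; it is judged then, once.
The state is a dict: "time": time; "joint_positions": joint angles; "dq": joint speeds; "effort": joint torques, N m; "tool_pos": TCP position; "eef_rot": TCP orientation; "wrist_force": force on the tool from outside, world axes, zero at the start; "moment": the same for the moment, N m; "finger_gap": finger opening in mm; "grasp_force": force on a finger pad.
Only numpy, scipy, OpenCV 4.12 (cv2) and the standard library are available. Lean on these libraries where they do the work, as an engineer would, in place of code of your own. Each camera call takes 0.05 s, during which the arm holds its last target. There are 200 camera calls.

## Working session

There is one attempt and no reset: what is moved stays moved. The work goes in short steps, each a Python script; the robot and the scene stay as the last script left them, time stands still between calls to the robot, and variables do not carry over. Pictures are saved under pics/ and viewed, at most 10 in all, crops included, and the job is handed in when it is done.

```bash
ls; mkdir -p pics; cat > h.py <<'E'
import numpy as np, cv2
from scipy.spatial.transform import Rotation as R
from plant import ctrl
def cam(name):
    o=ctrl.get_obs(); im=ctrl.get_image(name)
    if name=="wrist":
        T=np.eye(4); T[:3,:3]=R.from_euler('xyz',o['eef_rot'],degrees=True).as_matrix(); T[:3,3]=o['tool_pos']
        im['T']=T@np.array(im['hand_eye'])
    else:
        T=np.eye(4); Rm=cv2.Rodrigues(np.array(im['rvec'],float))[0]; T[:3,:3]=Rm.T; T[:3,3]=-Rm.T@np.array(im['tvec'],float).ravel(); im['T']=T
    return im
def save(im,fn): cv2.imwrite(fn,im['color'][:,:,::-1])
def slopes(im,uv):
    K=np.array(im['intrinsics']); uv=np.atleast_2d(uv).astype(float)
    d=np.c_[(uv[:,0]-K[0,2])/K[0,0],(uv[:,1]-K[1,2])/K[1,1]]; s=d.copy()
    for _ in range(10): s=d/(1+im['k1']*(s**2).sum(1,keepdims=True))
    return s
def onplane(im,uv,z):
    s=slopes(im,uv); d=np.c_[s,np.ones(len(s))]@im['T'][:3,:3].T; c=im['T'][:3,3]
    return c+d*((z-c[2])/d[:,2])[:,None]
def cloud(im):
    v,u=np.mgrid[0:im['range_z'].shape[0],0:im['range_z'].shape[1]]
    s=slopes(im,np.c_[u.ravel(),v.ravel()]); z=im['range_z'].ravel()[:,None].astype(float)
    P=np.c_[s*z,z]@im['T'][:3,:3].T+im['T'][:3,3]; P[z[:,0]<=0]=np.nan
    return P.reshape(*im['range_z'].shape,3)
E
python3 - <<'E'
from h import *
for n in("top","side"):
    im=cam(n); save(im,f"pics/{n}0.png"); np.savez(f"{n}0.npz",P=cloud(im),c=im['color'],T=im['T'],intrinsics=im['intrinsics'],k1=im['k1']); print(im['T'],im['intrinsics'])
print(ctrl.get_obs())
E
```

```text
pics
[[ 1.10510747e-02 -9.98327227e-01  5.67505288e-02  5.26623406e+02]
 [-9.99780686e-01 -1.20411832e-02 -1.71344654e-02 -7.05677094e-01]
 [ 1.77891469e-02 -5.65487284e-02 -9.98241347e-01  1.09535074e+03]
 [ 0.00000000e+00  0.00000000e+00  0.00000000e+00  1.00000000e+00]] [[481.52837004   0.         284.21663141]
 [  0.         481.52837004 218.85256829]
 [  0.           0.           1.        ]]
[[ 5.70408325e-01 -5.86957012e-01  5.74557054e-01  1.52631175e+01]
 [-8.21329101e-01 -4.13797735e-01  3.92670272e-01 -3.87811567e+02]
 [ 7.26983757e-03 -6.95882821e-01 -7.18118548e-01  8.05163321e+02]
 [ 0.00000000e+00  0.00000000e+00  0.00000000e+00  1.00000000e+00]] [[433.54023271   0.         284.19294885]
 [  0.         433.54023271 206.94382282]
 [  0.           0.           1.        ]]
{'time': 0.1, 'joint_positions': array([ 6.60070717e+01,  2.42803029e+01,  9.34264789e+01,  1.57788865e-03,
        6.23737420e+01, -1.08656488e+00]), 'dq': array([-0.00591367, -0.11074512, -0.10206754,  0.05421053,  0.09192193,
        0.03104497]), 'effort': array([ 3.31814908e-04, -5.45621502e+01, -2.74325931e+01,  6.46356982e-02,
        1.88657135e-02, -1.97331764e-05]), 'tool_pos': array([243.00889609, 575.27222042, 221.98065749]), 'eef_rot': array([-1.79919517e+02, -2.92368694e-03,  1.57092902e+02]), 'wrist_force': array([-0.61570103,  0.42764753,  0.37162135]), 'moment': array([-0.03590882,  0.07623928,  0.02267361]), 'grasp_force': 0.0, 'finger_gap': 87.66290192158533}
```

View pics/top0.png

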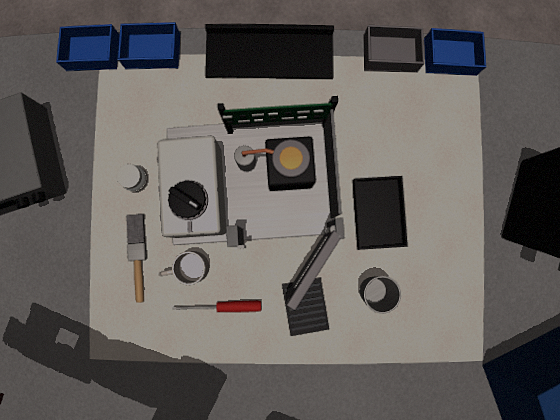

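View pics/side0.png

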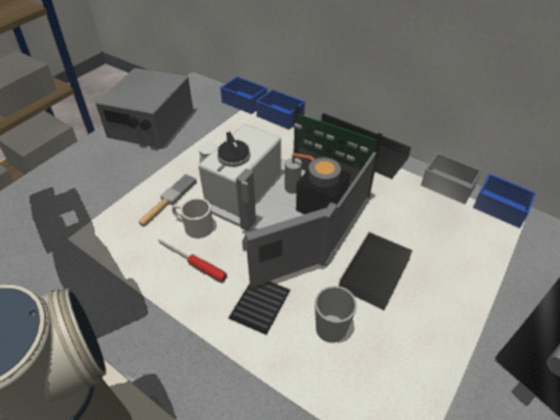

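The top view shows the cap disc at about (188,199) with its bar running upper-left to lower-right. The hinge is near (337,228) and the door's free edge near (292,303), above the grate. The side view shows the dark push pad on the door's outer face at (270,250).

```bash
python3 - <<'E'
import numpy as np,cv2
d=np.load('top0.npz');P=d['P'];c=d['c'].astype(int);Z=P[...,2]
v,u=np.mgrid[0:420,0:560]
def rep(n,m,ang=True):
    Q=P[m][:,:2]; r=cv2.minAreaRect(Q.astype(np.float32)); print(n,len(Q),'mean',Q.mean(0).round(1),'z',np.percentile(P[m][:,2],[5,50,95]).round(1),'rect',np.round(r[0],1),np.round(r[1],1),round(r[2],2))
box=lambda a,b,e,f:(u>=a)&(u<=b)&(v>=e)&(v<=f)
br=c.max(2)
tank=box(150,228,130,243)&(br>150)&(Z>130)&(Z<175); rep('tank',tank)
cap=box(160,215,175,225)&(br<70)&(Z>155); rep('cap',cap)
bar=cap&(Z>182); rep('bar',bar)
if bar.sum()>5:
    w,V=np.linalg.eigh(np.cov(P[bar][:,:2].T)); print('bar dir',V[:,1],np.degrees(np.arctan2(V[1,1],V[0,1])))
# door+right wall top
door=box(280,336,236,315)&(Z>165)&(Z<190); rep('door',door)
w,V=np.linalg.eigh(np.cov(P[door][:,:2].T)); print('door dir',np.degrees(np.arctan2(V[1,1],V[0,1])))
wall=box(322,345,120,215)&(Z>165)&(Z<190); rep('wall',wall)
w,V=np.linalg.eigh(np.cov(P[wall][:,:2].T)); print('wall dir',np.degrees(np.arctan2(V[1,1],V[0,1])))
pcb=box(215,340,95,130)&(Z>195); rep('pcb',pcb)
post=box(225,255,215,250)&(Z>165); rep('post',post)
# side pad
s=np.load('side0.npz');Q=s['P'];cs=s['c'].max(2)
m=np.zeros_like(cs,bool);m[238:262,258:284]=True
for i in (235,240,245,250,255,260,265): print(i,cs[i,250:292:3])
print(Q[250,270])
E
python3 - <<'E'
import cv2
a=cv2.imread('pics/top0.png')[90:320,140:420];cv2.imwrite('pics/topc.png',cv2.resize(a,None,fx=2.6,fy=2.6,interpolation=cv2.INTER_CUBIC))
E
```

```text
tank 3293 mean [655.5 176.1] z [137.2 140.1 142.9] rect [645.2 177.2] [189.  109.2] 4.78
cap 1032 mean [615.8 173.6] z [162.1 165.4 193. ] rect [615.8 174.3] [71.6 70.8] 46.2
bar 187 mean [617.1 176.2] z [188.4 192.  194.5] rect [616.5 174.9] [65.  12.3] 58.61
bar dir [0.51658165 0.85623794] 58.896766928687285
door 938 mean [476.  -69.8] z [173.4 179.8 182.5] rect [474.5 -69.6] [ 20.4 171.8] 58.23
door dir 148.3782094151846
wall 151 mean [ 680.7 -117.3] z [165.1 166.  168.6] rect [ 684.2 -116.8] [185.    7.4] 5.62
wall dir -174.3786685459702
pcb 408 mean [792.3  -3.5] z [196.2 200.3 216. ] rect [ 7.948e+02 -1.000e-01] [ 13.9 227.9] 4.59
post 275 mean [544.7  80.8] z [176.6 179.8 182.8] rect [544.4  77.3] [45.1 32.3] 5.8
235 [122 125 121 117 101  79  64  58  59  55  56  53  55  55]
240 [77 63 60 59 59 60 57 60 57 51 46 57 60 56]
245 [62 58 60 58 55 48 40 36 37 36 37 51 56 55]
250 [62 62 61 44 43 38 40 38 42 42 37 55 58 56]
255 [59 61 61 47 40 38 39 41 38 39 46 54 56 56]
260 [60 61 61 52 44 45 53 56 59 57 57 55 58 59]
265 [59 59 59 60 60 58 59 61 60 56 57 61 59 59]
[445.22039654 -60.7435533  124.52973151]
```

View pics/topc.png

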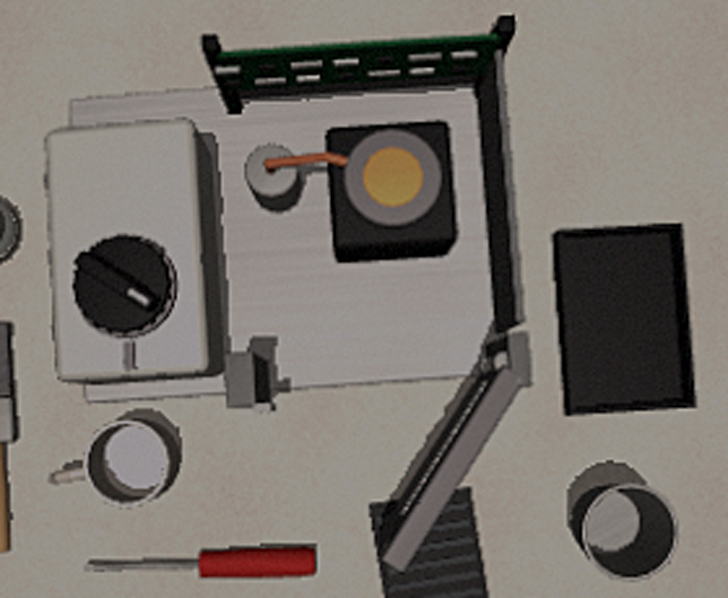

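```bash
python3 - <<'E'
from h import *
def st(s):
    o=ctrl.get_obs(); print(s,round(o['time'],2),o['tool_pos'].round(1),o['eef_rot'].round(1),'F',o['wrist_force'].round(1),'M',o['moment'].round(2),'gap',round(o['finger_gap'],1),o['joint_positions'].round(0))
c=[616.2,174.6]
ctrl.move_to(c+[255],[180,0,58.8]); st('above')
im=cam('wrist'); save(im,'pics/w1.png')
ctrl.move_gripper(50)
ctrl.movel(c+[200],feed=120); ctrl.movel(c+[169.5],feed=40); st('down')
ctrl.move_gripper(0); st('grip')
for y in (45,31,17,8,4): ctrl.move_to(c+[169.5],[180,0,y]); st(y)
E
```

```text
above 2.08 [615.8 175.6 254.9] [-180.    -0.    58.9] F [ 0.1 -0.9  0.7] M [0.02 0.11 0.02] gap 87.6 [15. 24. 90.  0. 67. 46.]
down 4.39 [616.4 174.7 169.6] [180.   -0.   58.8] F [-0.5  0.1 -0.4] M [-0.05  0.13  0.04] gap 50.0 [15. 29. 93. -0. 58. 46.]
grip 5.07 [616.9 174.3 169.6] [179.9  -0.   58.8] F [ 3.5 -2.  -0.8] M [-0.42 -0.54  0.02] gap 11.7 [15. 29. 93. -0. 57. 46.]
45 5.41 [616.8 174.4 169.6] [179.9  -0.   45.2] F [ 5.1 -2.8 -1.7] M [-0.44 -0.62 -0.06] gap 11.7 [15. 29. 93. -0. 57. 60.]
31 5.75 [616.6 174.5 169.6] [180.   -0.   31.3] F [ 4.3 -3.2 -1.9] M [-0.35 -0.68 -0.04] gap 12.1 [15. 29. 93. -0. 57. 73.]
17 6.09 [616.5 174.7 169.6] [-180.    -0.    17.4] F [ 5.3 -0.6 -1.7] M [-0.15 -0.76 -0.06] gap 11.8 [15. 29. 93.  0. 57. 87.]
8 6.37 [616.5 174.9 169.6] [-180.    -0.     8.4] F [ 4.8  0.1 -2.6] M [ 0.05 -0.8  -0.04] gap 11.9 [15. 29. 93.  0. 57. 96.]
4 6.62 [616.5 174.9 169.7] [-180.    -0.     4.5] F [ 5.5  0.4 -2. ] M [ 0.15 -0.76  0.14] gap 11.9 [ 15.  29.  93.   0.  57. 100.]
```

```bash
cat >> h.py <<'E'
def st(s):
    o=ctrl.get_obs(); print(s,round(o['time'],2),o['tool_pos'].round(1),o['eef_rot'].round(1),'F',o['wrist_force'].round(1),'M',o['moment'].round(2),'gap',round(o['finger_gap'],1))
yaw0=4.9; hinge=np.array([559.5,-111.4])
def dpose(th,off,z=125,r=125):  # TCP at distance off in front of the outer face
    a=np.radians(yaw0)+th; x=np.array([np.cos(a),np.sin(a)]); y=np.array([-x[1],x[0]])
    p=hinge+y*r-x*(20+off); return [*p,z],[180,0,np.degrees(a)]
E
python3 - <<'E'
from h import *
c=[616.2,174.6]
ctrl.move_to(c+[169.5],[180,0,2.5]); st('2.5')
ctrl.move_gripper(50); ctrl.movel(c+[260],feed=150); st('up')
im=cam('top'); save(im,'pics/top1.png'); ctrl.move_gripper(0)
p,o=dpose(.93,60,260); ctrl.move_to(p,o); st('front')
im=cam('top'); save(im,'pics/top2.png')
P=cloud(im);v,u=np.mgrid[0:420,0:560];m=(u>160)&(u<215)&(v>175)&(v<225)&(im['color'].max(2)<70)&(P[...,2]>182)
w,V=np.linalg.eigh(np.cov(P[m][:,:2].T)); print('bar',m.sum(),np.degrees(np.arctan(V[1,1]/V[0,1])))
p,o=dpose(.93,60); ctrl.movel(p,o,feed=150); st('low')
E
```

```text
2.5 6.87 [616.5 174.9 169.6] [-180.   -0.    3.] F [ 6.4  0.  -2. ] M [ 0.17 -0.77  0.64] gap 12.0
up 8.38 [615.6 174.4 259.2] [1.8e+02 1.0e-01 2.5e+00] F [-0.4 -0.1 -1.2] M [-0.04  0.12  0.09] gap 49.7
front 10.66 [ 411.7 -113.4  260.3] [180.   -0.   58.2] F [-0.1 -0.2  0.7] M [-0.08  0.09  0.01] gap 0.6
bar 188 3.9423744651002437
low 11.76 [ 411.7 -113.6  125.5] [179.9  -0.   58.2] F [-0.7  0.4  0. ] M [-0.1   0.05  0.02] gap 0.5
```

View pics/top2.png

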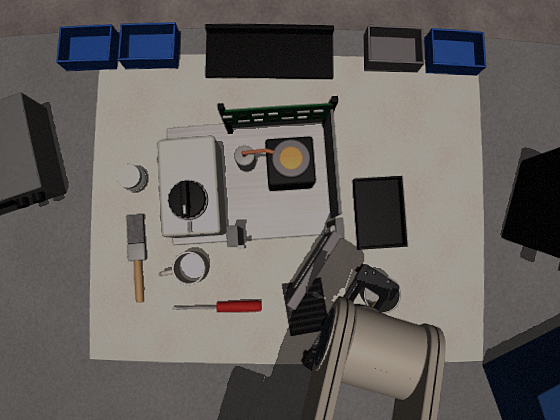

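The cap bar at (188,200) now runs front to rear at 3.9°, and the moment rose to 0.64 N m at its stop, so the cap is closed. The gripper is in front of the door and clear of the grate at (305,308) and the steel cup. Next I push the door.

```bash
python3 - <<'E'
from h import *
def fn():
    o=ctrl.get_obs(); a=np.radians(o['eef_rot'][2]); return -(o['wrist_force'][0]*np.cos(a)+o['wrist_force'][1]*np.sin(a))
p,o=dpose(.93,18); ctrl.movel(p,o,feed=100); st('near')
for th in list(np.arange(.88,.14,-.1))+[.12,.09,.06,.04,.03,.02,.01,0,-.01,-.02,-.03,-.04,-.05,-.06,-.07,-.08]:
    p,o=dpose(th,11); ctrl.movel(p,o,feed=80 if th>.13 else 30); f=fn(); print(round(th,3),'Fn',round(f,1))
    if f>17: break
st('end')
E
```

```text
near 12.32 [433.3 -77.7 125.2] [180.    0.   58.2] F [ 0.1 -0.2 -0.5] M [-0.06  0.07  0.01] gap 0.4
0.88 Fn 0.4
0.78 Fn -0.6
0.68 Fn 0.4
0.58 Fn -0.8
0.48 Fn 0.4
0.38 Fn 0.7
0.28 Fn 0.9
0.18 Fn 0.3
0.12 Fn -0.4
0.09 Fn 0.2
0.06 Fn 4.5
0.04 Fn 8.2
0.03 Fn 3.8
0.02 Fn 4.1
0.01 Fn 3.4
0 Fn 0.8
-0.01 Fn 5.9
-0.02 Fn 9.7
-0.03 Fn 14.8
-0.04 Fn 19.6
end 18.01 [518.5  11.2 125. ] [179.9   0.5   2.6] F [-19.4  -5.5  14.4] M [-0.61  2.52  0.12] gap 0.3
```

Contact came at about 0.06, the force dropped at 0 as the tongue snapped in, and then it rose steadily against the stop. I'll back off and check.

```bash
python3 - <<'E'
from h import *
p,o=dpose(0,60); ctrl.movel(p,o,feed=80); p[2]=300; ctrl.movel(p,o,feed=200)
p,o=dpose(.9,120,320); ctrl.move_to(p,o); ctrl.hold(0.5); st('away')
im=cam('top'); P=cloud(im)
a=im['color'][180:330,130:420,::-1]; cv2.imwrite('pics/top3.png',cv2.resize(a,None,fx=2.7,fy=2.7,interpolation=cv2.INTER_CUBIC))
v,u=np.mgrid[0:420,0:560]
m=(u>255)&(u<325)&(v>225)&(v<262)&(P[...,2]>170)&(P[...,2]<190)
Q=P[m][:,:2]; w,V=np.linalg.eigh(np.cov(Q.T)); print('door',m.sum(),Q.mean(0),np.degrees(np.arctan2(V[1,1],V[0,1]))%180-90, cv2.minAreaRect(Q.astype(np.float32)))
E
```

```text
away 21.56 [ 378.  -158.9  320. ] [180.   -0.   56.5] F [-1.6 -0.2 -0.7] M [-0.03  0.11  0.  ] gap 0.4
door 726 [542.07693844 -27.7622606 ] 5.689327309618903 ((542.1669311523438, -28.09917449951172), (19.99757957458496, 131.8389434814453), 5.5287957191467285)
```

View pics/top3.png

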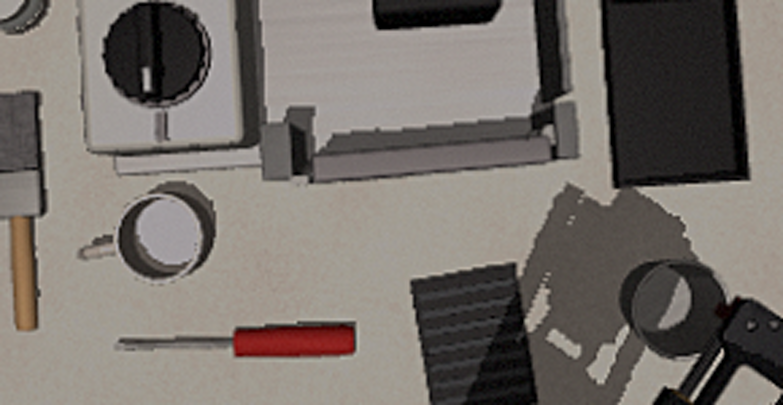

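The door lies flush between the posts at about 5.6°, against a machine yaw of about 4.7°. That is about 0.015 rad, the latched rest, and it stays there with the arm away. The cap bar is in line, and the bench items have not moved.

```bash
python3 -c "
from plant import ctrl
print(ctrl.hand_in())"
```

```text
the job is handed in; nothing more can be done
None
```

I turned the filler cap to its closed stop and pushed the service door shut, where it stayed at about its latched rest angle with the arm away. I then handed the job in at about 22 s; the hand-in returned no verdict.

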